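Clip a trolley caster's axle

ROBOT

A 7-joint arm with a two-finger parallel gripper is mounted at the origin on the work surface. World frame = base frame: x ahead of the robot, y to its left, z up, the work surface at z = 0. Lengths are in m, angles in rad, forces in N, time in s.
With the tool pointing down it reaches from about 0.4 to 0.85 m from the base axis. Payload 4.4 kg.
Tool frame: the origin (TCP) lies midway between the tips of the shut fingers; the grasp point (between the pads) lies 19 mm behind it; x points along the fingers, y is the direction in which the jaws open and shut, and the axes are right-handed (so a half turn about x gives the same grasp; the last joint's range is limited). The gripper opens to 94 mm and grips with 3 to 60 N. Pads are 16 mm wide; open, the fingers measure 119 mm over their backs; the gripper's body (75 mm by 177 mm) begins 78 mm behind the grasp point.
Start: joints at [-1.396, 0.628, 0.038, 1.517, -0.027, 0.996, -0.02], TCP at [0.155, 0.631, 0.205] pointing down, gripper open.
Joint ranges: [-3.06, 3.06], [-0.37, 2.12], [-1.25, 1.32], [0.18, 2.47], [-1.1, 4.24], [0.23, 1.98], [-2.94, 2.94]. Speed limits (rad/s): [2.57, 2.57, 3.14, 3.14, 3.14, 3.14, 3.14].

INTERFACE

Orientations are given as [roll, pitch, yaw] about the fixed x, y, z axes, in that order (R = Rz(yaw) Ry(pitch) Rx(roll)).
In Python, from plant import r gives the robot as it stands. Calls block until the motion is done:
- r.reach(position, orientation): joint-space move of the TCP to a pose.
- r.line_to(position, attitude=None, speed=0.15, contact_N=None): straight line of the TCP; attitude=None keeps the orientation; speed is the mean speed in m/s. With contact_N (N) it stops when the force on the tool has changed by that much, and returns True; else False.
- r.move_j(angles): joint-space move.
- r.set_gripper(opening): finger opening in m; the grip force is fixed at half the most; returns when the fingers have stopped.
- r.wait(seconds).
- r.inverse_kinematics(position, orientation): joint angles nearest the present ones, or None.
- r.sense(): the state.
- r.read_camera(name): name is "scene" or "top"; returns a dict with "pixels" (420x560x3 uint8, red, green, blue), "fx", "fy", "cx", "cy" (pixels), "position" and "attitude" of the camera in the world. Camera axes: x right, y up, looking along -z (the intrinsics and any distortion apply to the point x, -y, -z); pixel columns grow to the right and rows downward; lengths in m; the calibration is good to about 2 mm. A picture is of the moment at which its call begins. There is no depth.
A pose or a line that the arm cannot do raises r.MotionError and nothing moves.
- r.sign_off(): hands the job in, once; it reports no verdict.
The state is a dict: "time_s": time; "qpos": joint angles; "dq": joint speeds; "joint_torque": joint torques, N m; "position": TCP position; "tcp_rot": TCP orientation; "contact_force": force on the tool from outside, world axes, zero at the start; "torque": the same for the moment, N m; "width": finger opening in m.
Only numpy, scipy, OpenCV 4.12 (cv2) and the standard library are available. Lean on these libraries where they do the work, as an engineer would, in place of code of your own. Each camera call takes 0.05 s, during which the arm holds its last target.

TASK

Pick up the fork tool and use it to push the split axle clip sideways into the groove of the caster's axle until it snaps home, then keep it pressed home with the fork at about 10 N for a second; never push on the clip with more than 25 N, and never touch it with the robot itself. Then put the fork tool back in its rest the way it lay, and leave everything else on the desk alone.

Things in the scene. Friction and masses are not known exactly. Their poses are not given: they have to be found in the camera images.
- axle_groove (a point): centre of the groove of a caster's upright axle, 3.5 mm above the flat upper yoke leg (top face 48 mm over the desk). The caster lies on its side, fixed. z: the axle; x (level): the way the clip must be pushed on. Groove 16 mm in diameter, 10 mm high, under a head 22 mm in diameter, 8 mm high. Black wheel of 62 mm radius below the leg; an 82 mm high plate stands 87 mm past the axle (+x)
- leg_end (a point): middle of the yoke leg's free end, on its top face, 68 mm before the axle (-x). The leg is a plate 60 mm wide (y); before this end there is open desk, so a tool's handle held level with the clip has room there. Same axes as axle_groove
- clip_mid (a point): bore centre, at half thickness, of a black nylon push-on clip, loose, 7 mm thick, 40 g, flat on the yoke leg 34 to 42 mm before the axle, mouth (x) towards it within 0.12 rad and 2.5 mm. Two springy arms with bulged tips reach 11 mm ahead; they touch the axle about 14 mm short of home and are widest about 7 mm short. Home, this point is at axle_groove with under 1 mm of play
- clip_back (a point): middle of the rear face of the clip's straight back bar (38 mm wide, 7 mm thick), 17.5 mm behind clip_mid; a lug 8 mm wide sticks out 7 mm behind it. Pushing the clip over the axle takes about 5 to 15 N; past the widest point it snaps: it jumps forward by itself and the force on the fork drops. Further pushing then meets a hard stop
- fork_grip (a point): centre of the fork tool's handle (loose, about 170 g): a black bar 110 mm long (x), 22 by 22 mm, lying level in its rest. x points along the tool to the fork
- fork_nose (a point): front end of the handle, 55 mm ahead of fork_grip. On the same axis a steel shank (10 wide, 8 high) carries a 34 mm crosspiece with two tines 7 wide, 8 high, 17 long, 18 mm apart: the clip's lug fits the gap, the tips push on the back bar. The shank telescopes and is clamped at a length that differs from start to start and is not measured: tine tips 70 to 110 mm ahead of this point
- rest_mid (a point): place of the handle's centre in the tool's rest, a fixed steel stand: uprights 10 mm thick at 40 mm either side along x, each with a slot 28 mm wide with flared lips (to 58 mm over the desk), slot floor at 34 mm, this point at 45 mm. x: the way the tool points there. 70 mm between the uprights for the fingers, over a 6 mm base plate. The tool starts within 5 mm of it along x
Not all that is in view belongs to the job. Of the things shaped like the part that bears clip_mid, the black one is meant.

How it is judged:
By the outcome, as a careful person would: the job done as asked, in the order asked, and still so for the second after the job is handed in, with the robot touching nothing.
It also fails if it takes over 72 s, if anything falls off the work surface, if the arm or the gripper's body presses on something with over 40 N, if the wrist force passes 120 N, or if a joint passes its speed limit or range.

## Working session

There is one attempt and no reset: what is moved stays moved. The work goes in short steps, each a Python script; the robot and the scene stay as the last script left them, time stands still between calls to the robot, and variables do not carry over. Pictures are saved under pics/ and viewed, and the job is handed in when it is done.

```bash
ls; mkdir -p pics; cat > h.py <<'E'
import numpy as np,cv2
from plant import r
def shot(n,f):
    c=r.read_camera(n); cv2.imwrite(f,c["pixels"][:,:,::-1]); return c
E
python3 - <<'E'
from h import *
for n in("scene","top"):
    c=shot(n,f"pics/{n}0.png"); print({k:v for k,v in c.items() if k!="pixels"})
print(r.sense())
E
```

```text
pics
{'fx': 511.7178333895056, 'fy': 511.7178333895056, 'cx': 288.0427363663402, 'cy': 213.77989337195058, 'position': array([0.75991158, 0.38216184, 0.83106157]), 'attitude': array([ 0.59505772, -0.00963418,  2.65417677])}
{'fx': 516.946480396336, 'fy': 516.946480396336, 'cx': 276.9040123464999, 'cy': 207.41990032669304, 'position': array([ 0.46374782, -0.05270852,  1.0310999 ]), 'attitude': array([ 0.03911249, -0.02792203, -1.59695398])}
{'time_s': 0.1, 'qpos': array([-1.39578212,  0.62924377,  0.03847061,  1.51824194, -0.0270201 ,
        0.99627952, -0.02001286]), 'dq': array([-1.98072468e-03, -2.15910057e-03, -1.04813486e-03, -2.80030993e-03,
        2.93307389e-05,  9.05213958e-04, -7.87014581e-04]), 'joint_torque': array([ 1.57140003e-03, -5.50781322e+01,  1.14687681e+00, -1.87112385e+01,
       -5.22278377e-02,  1.92988047e-02,  5.07940229e-05]), 'position': array([0.15486113, 0.63068544, 0.20466126]), 'tcp_rot': array([-1.56252891,  1.5691423 , -1.80338724]), 'contact_force': array([0.66372452, 0.82423084, 0.09443039]), 'torque': array([0.02318917, 0.04662459, 0.02598814]), 'width': 0.09410007992418089}
```

View pics/scene0.png

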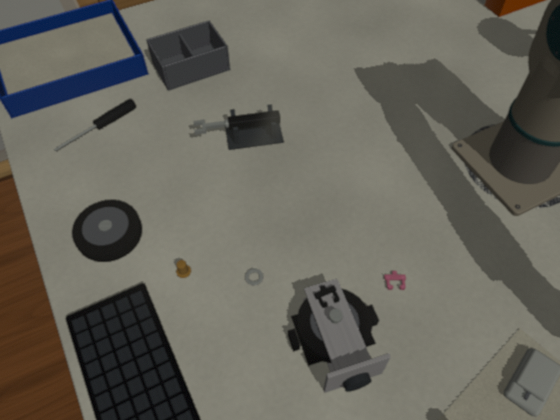

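View pics/top0.png

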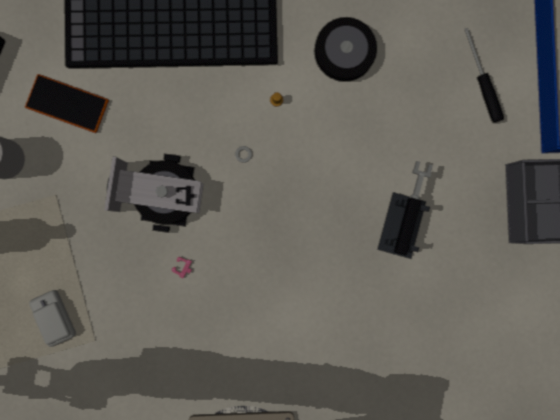

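```bash
cat >> h.py <<'E'
from scipy.spatial.transform import Rotation as Rn
def crop(img,x0,y0,x1,y1,f,k=None,gam=0.5):
    k=k or min(800/(x1-x0),600/(y1-y0)); c=img[y0:y1,x0:x1,::-1]
    c=(255*(c/255.)**gam).astype(np.uint8)
    cv2.imwrite(f,cv2.resize(c,None,fx=k,fy=k,interpolation=cv2.INTER_CUBIC)); print(f,k)
def ray(c,u,v):
    d=np.array([(u-c["cx"])/c["fx"],-(v-c["cy"])/c["fy"],-1.])
    return c["position"],Rn.from_euler("xyz",c["attitude"]).as_matrix()@d
def onz(c,u,v,z):
    p,d=ray(c,u,v); return p+d*(z-p[2])/d[2]
def proj(c,P):
    q=Rn.from_euler("xyz",c["attitude"]).as_matrix().T@(np.asarray(P)-c["position"])
    return np.array([c["cx"]+c["fx"]*q[0]/-q[2],c["cy"]-c["fy"]*q[1]/-q[2]])
def tri(c1,uv1,c2,uv2):
    p1,d1=ray(c1,*uv1);p2,d2=ray(c2,*uv2)
    A=np.stack([d1,-d2],1);s=np.linalg.lstsq(A,p2-p1,rcond=None)[0]
    a=p1+s[0]*d1;b=p2+s[1]*d2
    return (a+b)/2,np.linalg.norm(a-b)
E
python3 - <<'E'
from h import *
c=r.read_camera("top")["pixels"]; crop(c,95,140,215,240,"pics/tc.png",6); crop(c,360,150,460,270,"pics/tf.png",5)
c=r.read_camera("scene")["pixels"]; crop(c,280,265,410,395,"pics/sc.png",4.5); crop(c,180,95,300,155,"pics/sf.png",6)
E
```

```text
pics/tc.png 6
pics/tf.png 5
pics/sc.png 4.5
pics/sf.png 6
```

View pics/tc.png

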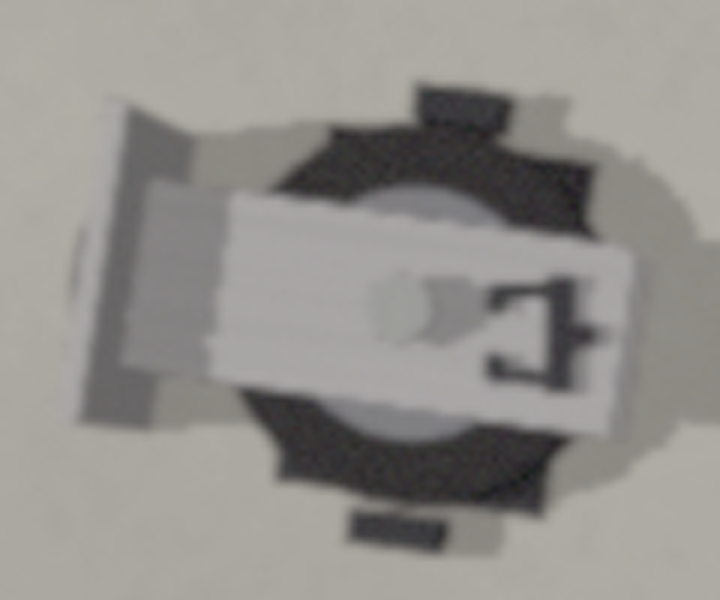

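View pics/tf.png

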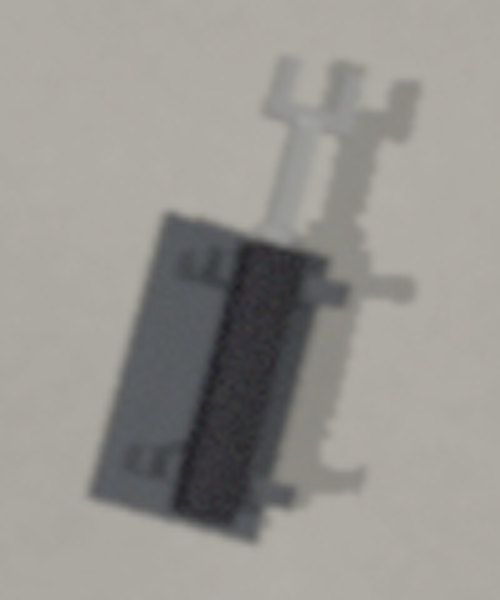

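View pics/sc.png

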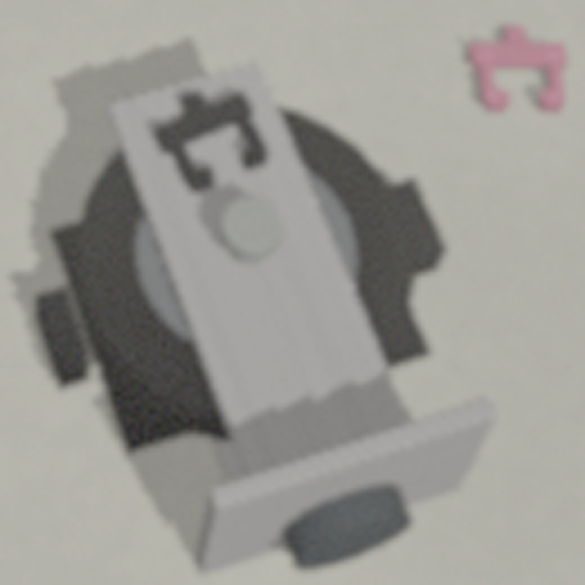

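View pics/sf.png

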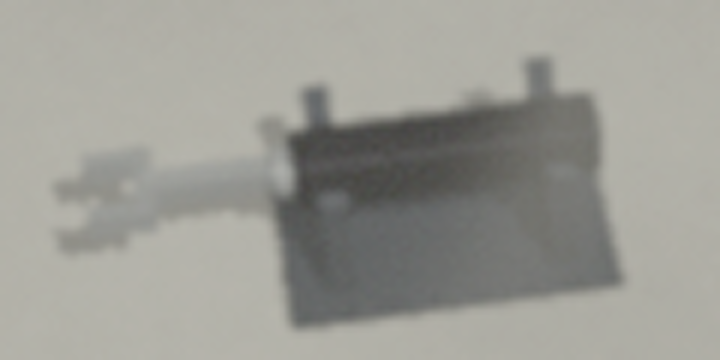

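```bash
python3 - <<'E'
from h import *
c=r.read_camera("top")["pixels"]; crop(c,370,155,435,215,"pics/tf1.png",10,.4);crop(c,370,195,435,260,"pics/tf2.png",9,.4)
crop(c,120,160,210,225,"pics/tc1.png",8.8,.45)
c=r.read_camera("scene")["pixels"]; crop(c,220,100,290,150,"pics/sf1.png",11,.4)
crop(c,300,275,370,335,"pics/sc1.png",10,.45)
E
```

```text
pics/tf1.png 10
pics/tf2.png 9
pics/tc1.png 8.8
pics/sf1.png 11
pics/sc1.png 10
```

View pics/tf1.png

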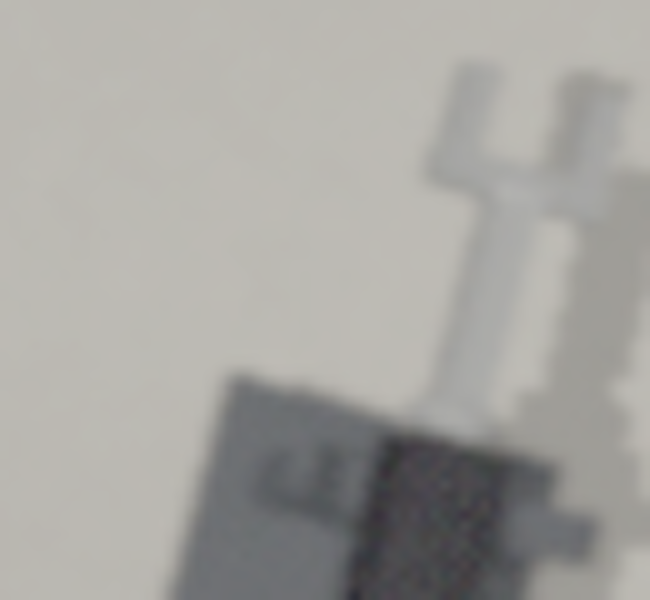

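View pics/tf2.png

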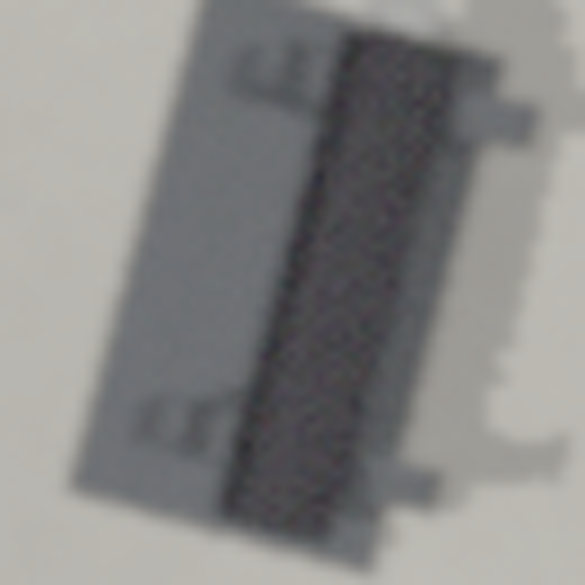

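View pics/tc1.png

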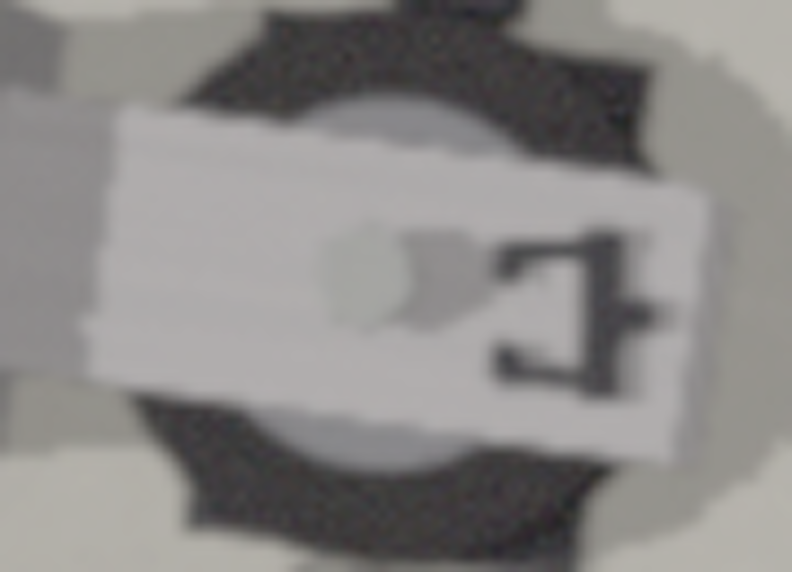

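View pics/sf1.png

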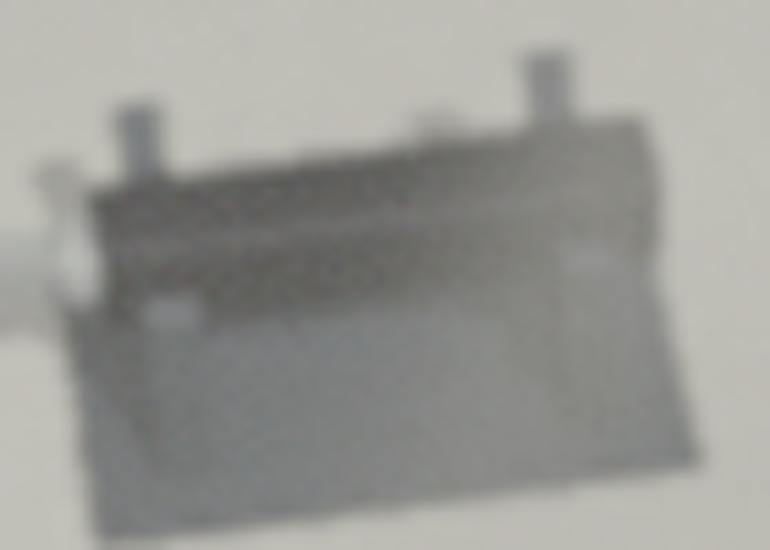

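View pics/sc1.png

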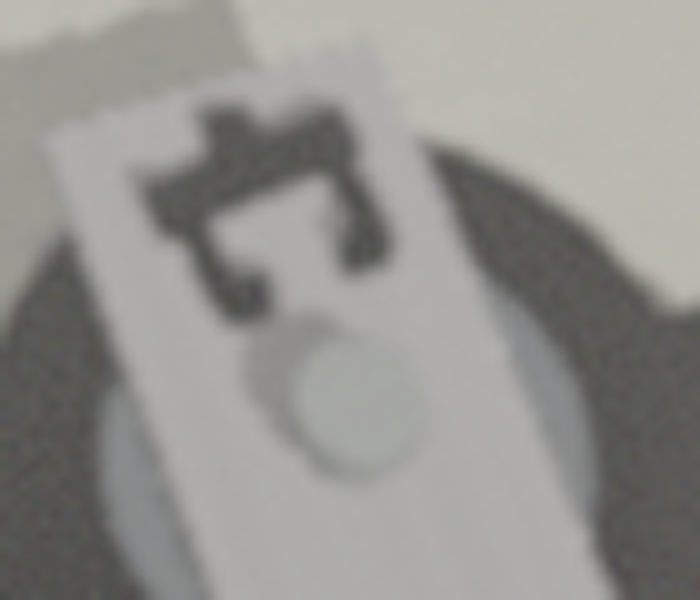

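```bash
python3 - <<'E'
from h import *
t=r.read_camera("top"); s=r.read_camera("scene")
fr=onz(t,421.0,200.7,.056); rr=onz(t,407.0,255.2,.056)
d=(rr-fr);L=np.linalg.norm(d); x=-d/L; print("L",L,"yaw",np.arctan2(x[1],x[0]))
n=np.array([-x[1],x[0],0]); print("mid",(fr+rr)/2+n*.011)
fl=onz(t,409.3,197.8,.056); rl=onz(t,395.0,251.8,.056); print(np.linalg.norm(fl-rl),np.linalg.norm(fl-fr), (fl+rl)/2)
# scene: front end face corner etc: top edge farther line
for uv in [(220+92/11,100+192/11),(220+645/11,100+118/11)]: print("scene",onz(s,*uv,.056))
# rest base: corners z=6mm
b=[onz(t,u,v,.006) for u,v in [(370+235/10,155+375/10),(370+75/9,195+488/9),(370+370/9,195+568/9),(370+555/10,155+462/10)]]
for p in b: print(p)
print("restmid",np.mean(b,0), [np.arctan2(*(b[i]-b[j])[[1,0]]) for i,j in((0,1),(3,2))])
print([np.linalg.norm(b[i]-b[(i+1)%4]) for i in range(4)])
# tines
for u,v in [(370+475/10,155+65/10),(370+600/10,155+80/10)]: print("tip",onz(t,u,v,.049))
# axle, leg
off=(120,160)
P=lambda u,v,z:onz(t,120+u/8.8,160+v/8.8,z)
Q=lambda u,v,z:onz(s,300+u/10,275+v/10,z)
print("head top",P(366,277,.065),"scene",Q(358,412,.065))
e1=P(710,195,.048);e2=P(668,462,.048);print("leg end",e1,e2,(e1+e2)/2,np.linalg.norm(e1-e2))
f1=Q(50,135,.048);f2=Q(372,38,.048);print("leg end scene",f1,f2,(f1+f2)/2,np.linalg.norm(f1-f2))
g1=P(118,110,.048);g2=P(90,380,.048)
a=(e1-g1);b=(e2-g2);print("leg dir from ends", np.arctan2(-a[1],-a[0]),np.arctan2(-b[1],-b[0]))
# clip back edge corners top z=.055, lug
k1=P(625,235,.055);k2=P(607,397,.055);print("back",k1,k2,(k1+k2)/2,np.linalg.norm(k1-k2))
k1=Q(143,178,.055);k2=Q(340,108,.055);print("back scene",k1,k2,(k1+k2)/2,np.linalg.norm(k1-k2))
print("lug",P(660,317,.055), "scene",Q(220,110,.055))
E
```

```text
L 0.10713783938743325 yaw -0.28945352920255113
mid [ 0.45891674 -0.32985009  0.056     ]
0.10632695858062909 0.023057673801757786 [ 0.46234158 -0.31794185  0.056     ]
scene [ 0.50431695 -0.35078673  0.056     ]
scene [ 0.40184913 -0.3199157   0.056     ]
[ 0.52712316 -0.31638704  0.006     ]
[ 0.4148376  -0.28205077  0.006     ]
[ 0.3953881  -0.34710892  0.006     ]
[ 0.50811514 -0.38026287  0.006     ]
restmid [ 0.461366  -0.3314524  0.006    ] [np.float64(-0.2967640320111423), np.float64(-0.2860427701642935)]
[np.float64(0.11741816853513505), np.float64(0.0679032098222068), np.float64(0.11750136151430077), np.float64(0.06664402811926597)]
tip [ 0.58304006 -0.35387627  0.049     ]
tip [ 0.57959552 -0.37801279  0.049     ]
head top [0.5359244  0.13324212 0.065     ] scene [0.53534873 0.13679021 0.065     ]
leg end [0.55314257 0.0623947  0.048     ] [0.49572026 0.07257914 0.048     ] [0.52443141 0.06748692 0.048     ] 0.05831847534372328
leg end scene [0.55078275 0.06465722 0.048     ] [0.49338004 0.07424344 0.048     ] [0.5220814  0.06945033 0.048     ] 0.05819765539441129
leg dir from ends 1.4036571371336997 1.4040261812860346
back [0.54434823 0.07988105 0.055     ] [0.50972389 0.08439632 0.055     ] [0.52703606 0.08213868 0.055     ] 0.03491750439289223
back scene [0.54278167 0.08151995 0.055     ] [0.50723568 0.0856925  0.055     ] [0.52500868 0.08360623 0.055     ] 0.0357900455044791
lug [0.52657953 0.07276945 0.055     ] scene [0.52522428 0.07668209 0.055     ]
```

```bash
cat >> h.py <<'E'
def att(yaw,sg=1,pitch=0.):
    # tool x down, jaws (y) across handle whose direction is yaw; pitch>0 raises fork tips
    h=np.array([np.cos(yaw),np.sin(yaw),0]); n=np.array([-h[1],h[0],0])
    X=np.array([0,0,-1.]); Y=sg*n; Z=np.cross(X,Y)
    R=np.stack([X,Y,Z],1)
    R=Rn.from_rotvec(-n*pitch).as_matrix()@R
    return Rn.from_matrix(R).as_euler("xyz")
GR=np.array([.460,-.331,.026]); YR=-.289
E
python3 - <<'E'
from h import *
for sg in(1,-1):
    print(sg,att(YR,sg),r.inverse_kinematics(GR,att(YR,sg)),r.inverse_kinematics([.46,-.331,.15],att(YR,sg)),r.inverse_kinematics([.511,-.0065,.034],att(1.402,sg)))
E
```

```text
1 [0.289      1.57079633 0.        ] [ 0.78657219  0.78543913 -0.33328521  1.88326726  0.45958154  0.54864903
  1.42872871] [ 0.24874169  0.63025607  0.51311562  1.82220686 -0.41606773  0.79779248
  2.25699165] [ 0.21059694  0.73108307 -0.38093772  2.03175403  0.56560699  0.48159012
  2.38117609]
-1 [-2.85259265  1.57079633  0.        ] [ 0.11725721  0.92105756  0.77089003  1.90291519 -0.96329451  0.7419124
 -0.39654094] [-0.05190133  0.87484421  1.1436383   1.83001333 -0.91428785  1.07963262
 -0.40901801] [-0.19344244  0.71986276  0.22835583  2.04328859 -0.37670986  0.41775558
  0.15771737]<sys>:0: UserWarning: Gimbal lock detected. Setting third angle to zero since it is not possible to uniquely determine all angles.
```

```bash
python3 - <<'E'
from h import *
A=att(YR,-1)
r.reach(GR+[0,0,.18],A); print(r.sense()["time_s"])
c=shot("top","pics/t1.png"); crop(c["pixels"],340,140,470,260,"pics/t1c.png",5)
s=r.sense();print(s["time_s"],s["position"],s["contact_force"],s["qpos"])
E
```

```text
3.9167
pics/t1c.png 5
3.9667 [ 0.46047478 -0.33040122  0.20587275] [ 0.6130488   0.10289975 -0.6992569 ] [-0.06374783  0.77858516  1.14456896  1.77160657 -0.78531434  1.13054788
 -0.51610758]<sys>:0: UserWarning: Gimbal lock detected. Setting third angle to zero since it is not possible to uniquely determine all angles.
```

View pics/t1c.png

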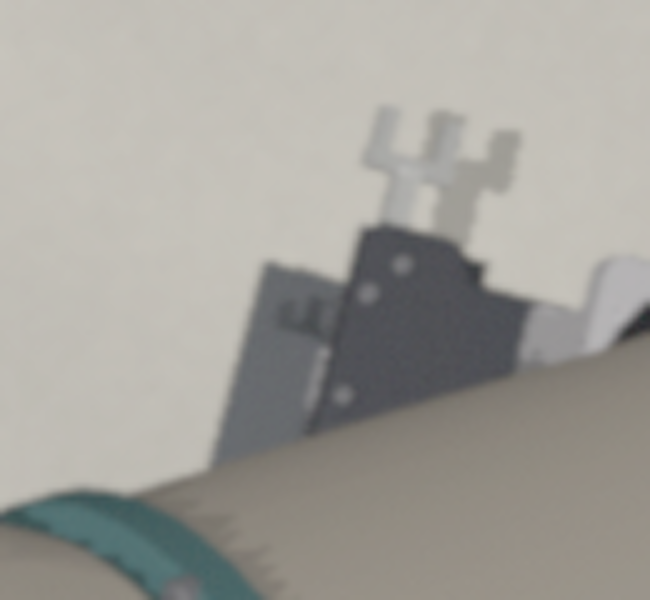

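```bash
python3 -W ignore - <<'E'
from h import *
A=att(YR,-1)
b=r.line_to(GR+[0,0,.06],A,speed=.12); 
c=shot("scene","pics/s2.png"); crop(c["pixels"],170,40,310,160,"pics/s2c.png",5)
b=r.line_to(GR,A,speed=.06,contact_N=10)
s=r.sense();print(b,s["time_s"],s["position"],s["contact_force"])
E
```

```text
pics/s2c.png 5
False 6.3167 [ 0.46016494 -0.33126146  0.0263507 ] [-0.02858656  0.59477769  1.30408568]
```

View pics/s2c.png

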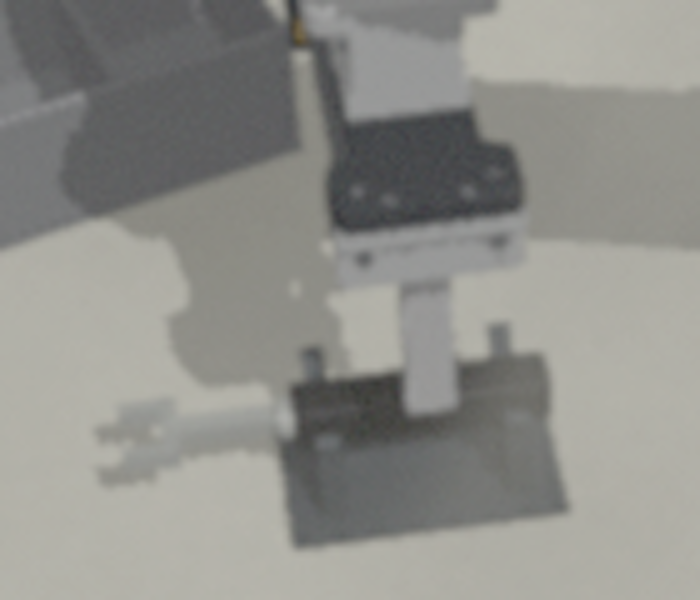

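```bash
python3 -W ignore - <<'E'
from h import *
A=att(YR,-1)
s=r.sense();f0=s["contact_force"]
r.set_gripper(0.0)
s=r.sense();print(s["time_s"],s["width"],s["position"],s["contact_force"]-f0)
np.save("grasp.npy",s["position"])
r.line_to(GR+[0,0,.004],A,speed=.03)
s=r.sense();print(s["position"],s["contact_force"]-f0)
r.line_to(GR+[0,0,.10],A,speed=.1)
r.wait(.2);s=r.sense();print(s["time_s"],s["width"],s["position"],s["contact_force"]-f0,s["torque"])
c=shot("scene","pics/s3.png"); crop(c["pixels"],170,40,310,160,"pics/s3c.png",5)
c=shot("top","pics/t3.png"); crop(c["pixels"],350,140,470,260,"pics/t3c.png",5)
E
```

```text
7.4167 0.021972809803554115 [ 0.46004697 -0.33072114  0.02597327] [ 0.18813272  0.72022402 -0.31270633]
[ 0.46000932 -0.33114121  0.03014813] [-0.74904775 -0.84439444 -2.48895899]
9.0083 0.0223295033012853 [ 0.45969099 -0.33083551  0.12546629] [-0.01051396 -1.21794102 -2.05450753] [-0.00959331  0.20991449  0.0286369 ]
pics/s3c.png 5
pics/t3c.png 5
```

View pics/s3c.png

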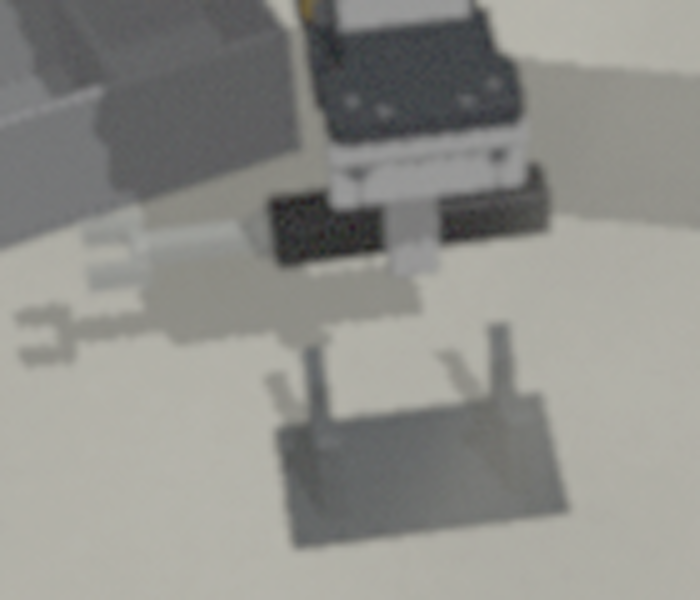

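View pics/t3c.png

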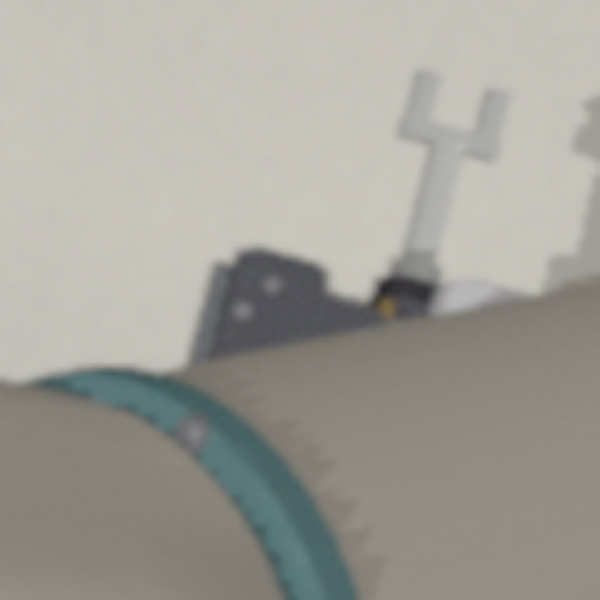

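```bash
cat >> h.py <<'E'
AX=np.array([.535,.1352]); YC=1.402
def tcp_for(tip,yaw,L,z):  # tip xy -> tcp
    h=np.array([np.cos(yaw),np.sin(yaw)]); g=np.asarray(tip)-L*h
    return np.array([g[0],g[1],z])
E
python3 -W ignore - <<'E'
from h import *
t=r.read_camera("top");s=r.read_camera("scene");p=r.sense()["position"]
h=np.array([np.cos(YR),np.sin(YR),0]);n=np.array([-h[1],h[0],0])
for uv in((435.4,154.4),(449.4,158)):
    q=onz(t,*uv,.1485)-p; print("tip L",q@h,q@n)
for uv in((170+85/5,40+238/5),(170+90/5,40+280/5)):
    q=onz(s,*uv,.1445)-p; print("scene tip",q@h,q@n)
c=np.array([.5260,.0829]); h=np.array([np.cos(1.447),np.sin(1.447)])
P=tcp_for(c-.032*h,1.447,.127,.20);A=att(1.447,-1)
print(P)
r.line_to(GR+[0,0,.17],att(YR,-1),speed=.15)
r.reach(P,A)
s=r.sense();print(s["time_s"],s["position"],s["qpos"])
t=shot("top","pics/t4.png"); s=shot("scene","pics/s4.png")
E
```

```text
tip L 0.12446741110346142 0.011915278350031068
tip L 0.12484874147890948 -0.013240950669142914
scene tip 0.120379873022927 -0.012349251976617863
scene tip 0.12057073143243513 0.011335621098906009
[ 0.50636662 -0.07488318  0.2       ]
10.8417 [ 0.50605067 -0.07625719  0.19969157] [-0.39661317  0.5348117   0.73817301  1.91808272 -0.46500745  0.86652292
  0.4544421 ]
```

View pics/t4.png

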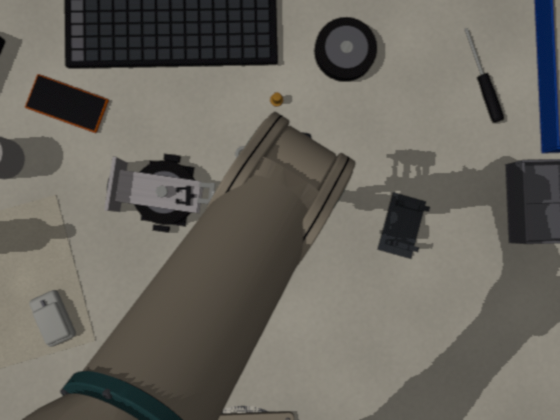

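View pics/s4.png

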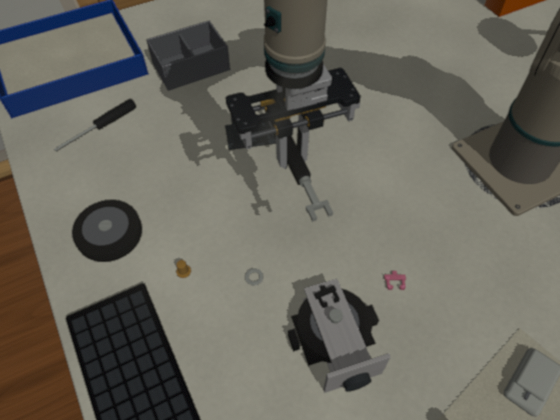

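```bash
python3 -W ignore - <<'E'
from h import *
c=np.array([.5260,.0829]); h=np.array([np.cos(1.447),np.sin(1.447)])
P=tcp_for(c-.030*h,1.447,.124,.0345);A=att(1.447,-1)
b=r.line_to(P,A,speed=.12,contact_N=10)
r.wait(.2)
s=r.sense();print(b,s["time_s"],s["position"],P,s["contact_force"])
t=shot("top","pics/t5.png"); s=shot("scene","pics/s5.png")
crop(s["pixels"],280,200,380,340,"pics/s5c.png");crop(t["pixels"],130,150,280,230,"pics/t5c.png")
E
```

```text
False 12.675 [ 0.50728684 -0.06988861  0.03491855] [ 0.50698402 -0.06992144  0.0345    ] [ 0.62190884 -0.30978305 -2.24784096]
pics/s5c.png 4.285714285714286
pics/t5c.png 5.333333333333333
```

View pics/s5c.png

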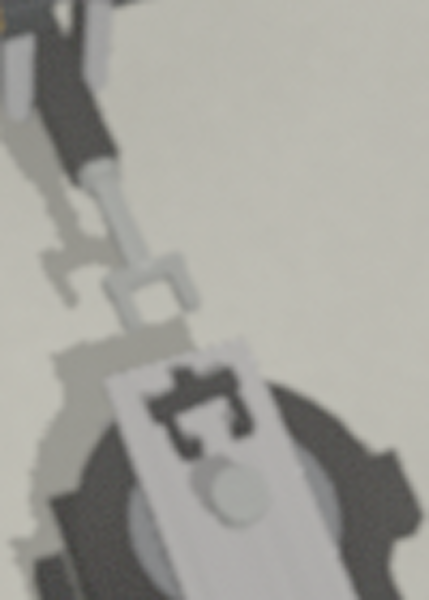

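View pics/t5c.png

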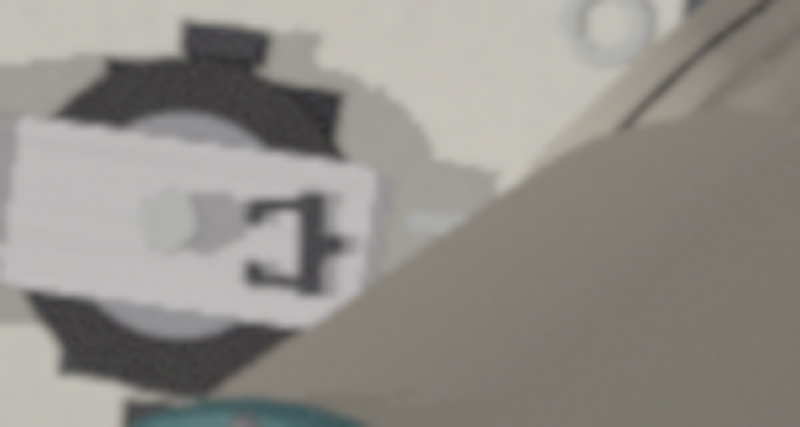

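```bash
python3 -W ignore - <<'E'
from h import *
s=r.read_camera("scene");t=r.read_camera("top");p=r.sense()["position"]
h=np.array([np.cos(1.447),np.sin(1.447),0]);n=np.array([-h[1],h[0],0])
for nm,u,v,z in (("tineL",137,328,.057),("tineR",194,302,.057),("lug",183,372,.055),("backR",150,407,.055),("backL",237,375,.055)):
    q=onz(s,280+u/4.2857,200+v/4.2857,z); print(nm,q,(q-p)@h,(q-p)@n)
q=onz(t,130+410/5.333,150+220/5.333,.057);print((q-p)@h,(q-p)@n)
crop(s["pixels"],295,250,345,310,"pics/s6c.png",10,.4)
E
```

```text
tineL [0.53201008 0.05435025 0.057     ] 0.1263350173435841 -0.009416309447848275
tineR [0.50630732 0.05482662 0.057     ] 0.12363395715493758 0.016148577873238163
lug [0.52492612 0.07850283 0.055     ] 0.14942802829623242 0.0005958071125077814
backR [0.54369097 0.08546957 0.055     ] 0.15865854334135576 -0.017165178655114178
backL [0.50691638 0.08939497 0.055     ] 0.15801296129430065 0.019812684026755702
0.12244890129082471 -0.012807414563296444
pics/s6c.png 10
```

View pics/s6c.png

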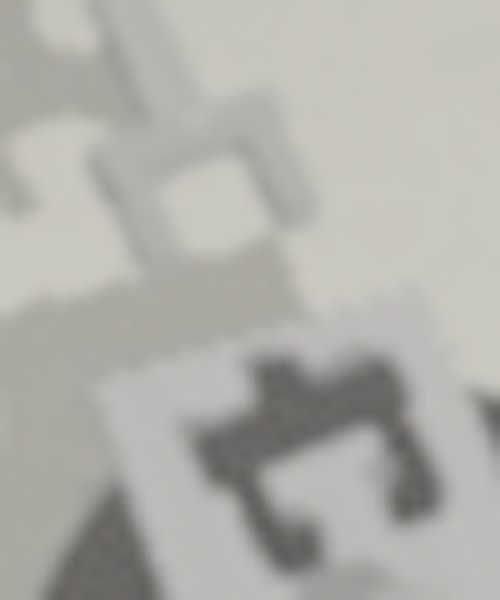

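```bash
python3 -W ignore - <<'E'
from h import *
p=r.sense()["position"]
h=np.array([np.cos(1.447),np.sin(1.447),0])
P=np.array([.50698402,-.06992144,.0345]);A=att(1.447,-1)
np.save("P0.npy",P)
b=r.line_to(P+.024*h,A,speed=.03,contact_N=5)
r.wait(.1)
q=r.sense();print(b,q["time_s"],(q["position"]-P)@h,q["position"],q["contact_force"])
s=shot("scene","pics/s7.png");crop(s["pixels"],295,250,345,310,"pics/s7c.png",10,.4)
E
```

```text
False 13.925 0.02365421291641637 [ 0.50992633 -0.04645092  0.0345433 ] [-0.01570918 -0.46249043 -2.46445355]
pics/s7c.png 10
```

View pics/s7c.png

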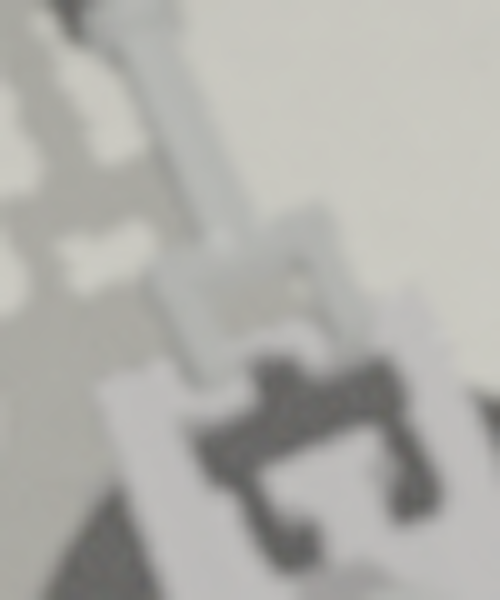

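```bash
cat >> h.py <<'E'
HC=np.array([np.cos(YC),np.sin(YC),0]); AC=att(YC,-1)
HOME=np.array([.536,.1352,0])-.141*HC+[0,0,.0345]
E
python3 -W ignore - <<'E'
from h import *
p=r.sense()["position"]
print((p-HOME)@HC, HOME)
d=(p-HOME)@HC
r.line_to(HOME+(d+.001)*HC,AC,speed=.03,contact_N=5)
q=r.sense();print(q["position"],q["contact_force"])
s=shot("scene","pics/s8.png");crop(s["pixels"],295,250,345,310,"pics/s8c.png",10,.4)
b=r.line_to(HOME-.020*HC,AC,speed=.03,contact_N=5)
r.wait(.1)
q=r.sense();print(b,q["time_s"],(q["position"]-HOME)@HC,q["position"],q["contact_force"])
s=shot("scene","pics/s9.png");crop(s["pixels"],295,265,355,325,"pics/s9c.png",10,.4)
E
```

```text
-0.04240533869706115 [ 0.51231258 -0.00379606  0.0345    ]
[ 0.50505806 -0.04459967  0.03446651] [-0.14263666 -0.12089918 -1.81635396]
pics/s8c.png 10
False 15.3 -0.020259615653575216 [ 0.50892246 -0.02377003  0.03452819] [ 0.60380882  0.26714245 -2.02671551]
pics/s9c.png 10
```

View pics/s8c.png

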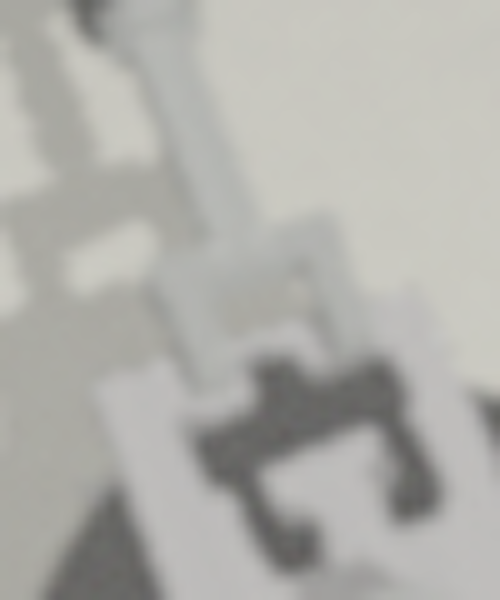

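View pics/s9c.png

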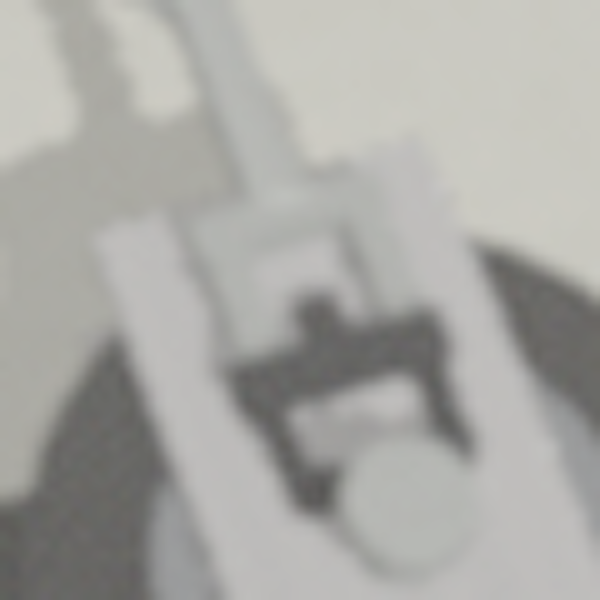

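```bash
cat > push.py <<'E'
from h import *
def F(n=4):
    a=[]
    for _ in range(n):
        a.append(r.sense()["contact_force"]); r.wait(.01)
    return np.mean(a,0)
import sys
start=float(sys.argv[1]); end=float(sys.argv[2]); lim=float(sys.argv[3])
try: f0=np.load("f0.npy")
except Exception: f0=F(10); np.save("f0.npy",f0)
x=start
while x<end:
    x=round(x+.0005,5)
    fn=-(F(1)-f0)@HC
    b=r.line_to(HOME+x*HC,AC,speed=.01,contact_N=max(2,20-fn))
    f=F()-f0; p=r.sense()["position"]
    print("%.1f act %.2f F %.1f lat %.1f z %.1f pz %.2f %s"%(x*1e3,1e3*(p-HOME)@HC,-f@HC,f[0],f[2],p[2]*1e3,b))
    if -f@HC>lim or b: print("stop");break
print(r.sense()["time_s"],r.sense()["width"])
E
python3 -W ignore push.py -.020 -.006 14
```

```text
-19.5 act -19.47 F -0.0 lat -0.1 z 0.1 pz 34.51 False
-19.0 act -18.96 F -0.0 lat -0.3 z -0.4 pz 34.50 False
-18.5 act -18.45 F -0.0 lat -0.0 z 0.2 pz 34.50 False
-18.0 act -17.94 F -0.2 lat -0.0 z 0.3 pz 34.50 False
-17.5 act -17.44 F 0.9 lat -0.1 z 0.4 pz 34.50 False
-17.0 act -16.94 F -0.1 lat 0.2 z 0.5 pz 34.51 False
-16.5 act -16.43 F 0.3 lat -0.1 z 0.1 pz 34.49 False
-16.0 act -15.92 F 0.3 lat -0.5 z 0.1 pz 34.52 False
-15.5 act -15.48 F 0.7 lat -0.2 z 0.5 pz 34.50 False
-15.0 act -15.03 F 0.2 lat 0.3 z 0.5 pz 34.53 False
-14.5 act -14.60 F 0.4 lat 0.3 z 0.1 pz 34.53 False
-14.0 act -14.28 F 2.3 lat -0.1 z 0.3 pz 34.54 False
-13.5 act -14.00 F 3.0 lat -0.6 z 0.4 pz 34.54 False
-13.0 act -13.57 F 4.6 lat -0.4 z 0.7 pz 34.53 False
-12.5 act -13.27 F 5.5 lat -0.7 z 0.8 pz 34.53 False
-12.0 act -13.05 F 6.0 lat -0.7 z 0.9 pz 34.56 False
-11.5 act -12.86 F 6.9 lat -0.4 z 0.8 pz 34.57 False
-11.0 act -12.63 F 7.1 lat -0.7 z 1.3 pz 34.59 False
-10.5 act -12.35 F 7.3 lat -1.0 z 0.9 pz 34.59 False
-10.0 act -11.93 F 7.6 lat -0.8 z 1.0 pz 34.61 False
-9.5 act -11.64 F 7.7 lat -0.6 z 1.4 pz 34.64 False
-9.0 act -11.05 F 7.4 lat -0.7 z 1.2 pz 34.61 False
-8.5 act -10.34 F 7.3 lat -0.9 z 0.9 pz 34.60 False
-8.0 act -9.38 F 6.5 lat -0.9 z 0.8 pz 34.57 False
-7.5 act -7.96 F 4.8 lat -0.1 z 1.3 pz 34.55 False
-7.0 act -6.22 F 2.7 lat 0.5 z 0.3 pz 34.48 False
-6.5 act -5.39 F 0.9 lat 0.0 z 0.4 pz 34.38 False
-6.0 act -5.56 F 0.1 lat 0.2 z -0.3 pz 34.43 False
23.6 0.021846027984885313
```

```bash
python3 -W ignore push.py -.006 .006 9
python3 -W ignore - <<'E'
from h import *
s=shot("scene","pics/s10.png");crop(s["pixels"],295,265,355,325,"pics/s10c.png",10,.4)
E
```

```text
-5.5 act -5.41 F 0.7 lat -0.4 z 0.2 pz 34.49 False
-5.0 act -4.95 F 0.0 lat 0.1 z 0.7 pz 34.48 False
-4.5 act -4.44 F 0.5 lat -0.0 z 0.2 pz 34.49 False
-4.0 act -3.98 F 0.3 lat -0.1 z 0.7 pz 34.50 False
-3.5 act -3.46 F 0.3 lat 0.3 z 0.4 pz 34.49 False
-3.0 act -2.97 F 0.3 lat 0.3 z 0.4 pz 34.49 False
-2.5 act -2.48 F 0.3 lat 0.2 z 0.5 pz 34.48 False
-2.0 act -1.97 F 0.3 lat 0.5 z -0.0 pz 34.49 False
-1.5 act -1.47 F 0.2 lat -0.1 z 0.5 pz 34.50 False
-1.0 act -0.97 F 0.5 lat 0.1 z 0.2 pz 34.49 False
-0.5 act -0.71 F 1.0 lat -0.2 z 0.6 pz 34.52 False
0.0 act -0.64 F 2.8 lat -0.7 z 0.3 pz 34.53 False
0.5 act -0.53 F 5.8 lat -1.1 z 1.1 pz 34.53 False
1.0 act -0.45 F 6.4 lat -1.5 z 0.5 pz 34.56 False
1.5 act -0.45 F 7.6 lat -1.6 z 1.1 pz 34.56 False
2.0 act -0.39 F 8.2 lat -2.2 z 1.3 pz 34.59 False
2.5 act -0.40 F 9.5 lat -2.2 z 1.6 pz 34.63 False
stop
28.5583 0.021512974169780506
pics/s10c.png 10
```

View pics/s10c.png

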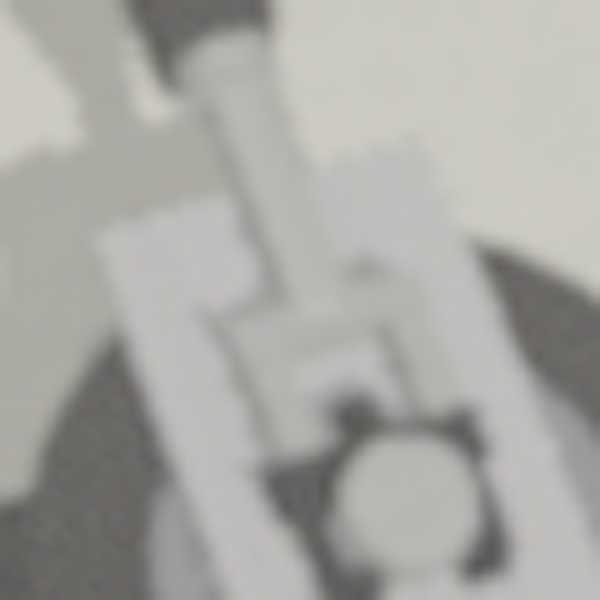

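```bash
python3 -W ignore - <<'E'
from h import *
f0=np.load("f0.npy")
g=lambda:-(r.sense()["contact_force"]-f0)@HC
r.line_to(HOME+.0027*HC,AC,speed=.01,contact_N=8)
l=[]
for i in range(16):
    r.wait(.1); l.append(round(float(g()),1))
print(l,r.sense()["time_s"])
s=shot("scene","pics/s11.png")
r.line_to(HOME-.002*HC,AC,speed=.02); print(g())
r.line_to(HOME-.045*HC,AC,speed=.08); q=r.sense();print(g(),q["time_s"],q["position"],q["width"])
s=shot("scene","pics/s12.png");crop(s["pixels"],290,215,355,325,"pics/s12c.png",5.4,.4)
t=shot("top","pics/t12.png");crop(t["pixels"],140,165,220,225,"pics/t12c.png",8,.4)
E
```

```text
[8.7, 10.4, 9.6, 10.0, 9.7, 9.2, 8.7, 9.2, 9.0, 8.9, 9.5, 9.2, 9.4, 9.2, 9.7, 8.7] 30.4583
-0.316773610514254
0.06266740666541327 31.575 [ 0.50475133 -0.04782344  0.03443389] 0.021846966898166807
pics/s12c.png 5.4
pics/t12c.png 8
```

View pics/s12c.png

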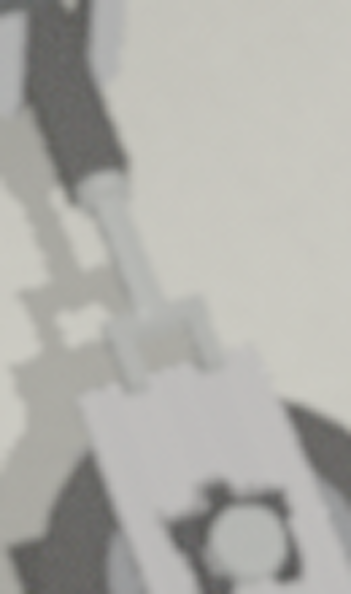

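View pics/t12c.png

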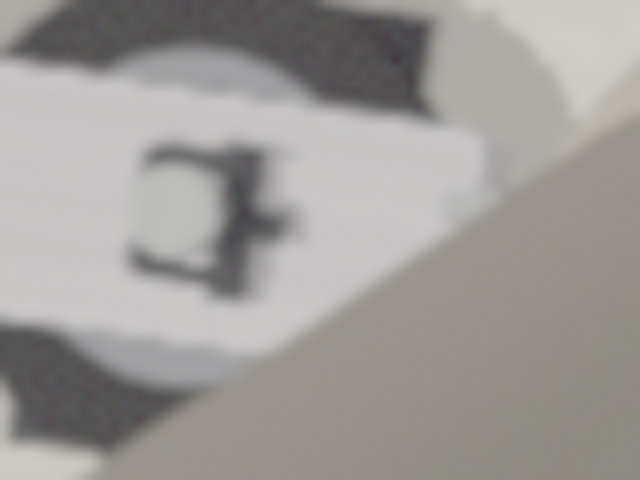

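```bash
python3 -W ignore - <<'E'
from h import *
A=att(YR,-1);G=np.load("grasp.npy");G[2]=GR[2]
r.line_to(HOME-.055*HC+[0,0,.165],AC,speed=.15)
r.reach(G+[0,0,.17],A)
r.line_to(G+[0,0,.06],A,speed=.12); r.wait(.1)
q=r.sense();print(q["time_s"],q["position"],q["contact_force"])
s=shot("scene","pics/s13.png");crop(s["pixels"],170,40,310,160,"pics/s13c.png",5)
t=shot("top","pics/t13.png");crop(t["pixels"],350,140,470,260,"pics/t13c.png",5)
E
```

```text
35.1583 [ 0.46045792 -0.33120396  0.0868146 ] [ 0.34572262 -0.29732621 -2.10113071]
pics/s13c.png 5
pics/t13c.png 5
```

View pics/s13c.png

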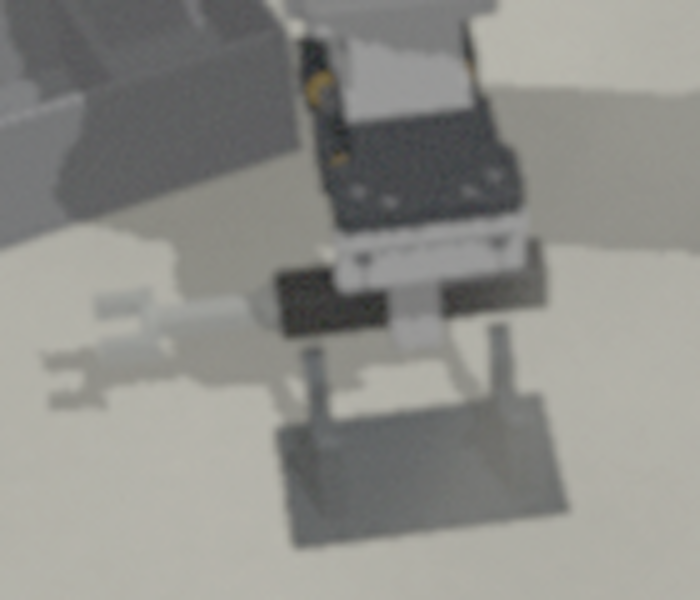

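View pics/t13c.png

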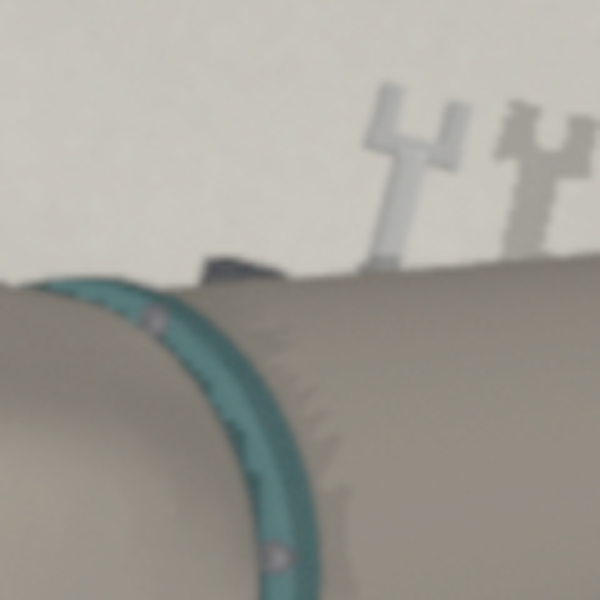

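```bash
python3 -W ignore - <<'E'
from h import *
A=att(YR,-1);G=np.load("grasp.npy");G[2]=GR[2]
f=r.sense()["contact_force"]
b=r.line_to(G+[0,0,.003],A,speed=.05,contact_N=6)
q=r.sense();print(b,q["position"]-G,q["contact_force"]-f)
if not b:
    b=r.line_to(G+[0,0,0.0],A,speed=.02,contact_N=5); r.wait(.1)
    q=r.sense();print(b,q["time_s"],q["position"]-G,q["contact_force"]-f)
s=shot("scene","pics/s14.png");crop(s["pixels"],170,80,310,160,"pics/s14c.png",5.5)
E
```

```text
False [ 0.00015118 -0.00021311  0.00331032] [-0.28145228  1.27012434 -0.21751571]
False 36.95 [2.80843417e-05 3.69269460e-05 1.00091234e-05] [1.02402199 1.45212363 0.85258504]
pics/s14c.png 5.5
```

View pics/s14c.png

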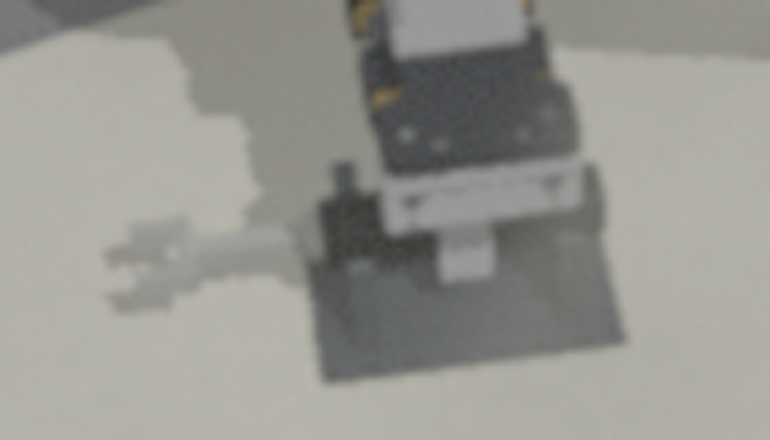

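```bash
python3 -W ignore - <<'E'
from h import *
A=att(YR,-1);G=np.load("grasp.npy");G[2]=GR[2]
r.set_gripper(.08); r.wait(.2)
r.line_to(G+[0,0,.20],A,speed=.12)
r.reach([.30,-.45,.30],A) if r.inverse_kinematics([.30,-.45,.30],A) is not None else print("no ik")
r.wait(.3)
q=r.sense();print(q["time_s"],q["position"],q["width"],q["contact_force"])
s=shot("scene","pics/s15.png");crop(s["pixels"],180,95,300,155,"pics/s15c.png",6)
t=shot("top","pics/t15.png")
crop(t["pixels"],360,150,460,270,"pics/t15c.png",5)
E
```

```text
41.1833 [ 0.3010893  -0.44923662  0.29941925] 0.07987992791401007 [-0.22156775 -0.20277615  0.04797963]
pics/s15c.png 6
pics/t15c.png 5
```

View pics/s15.png

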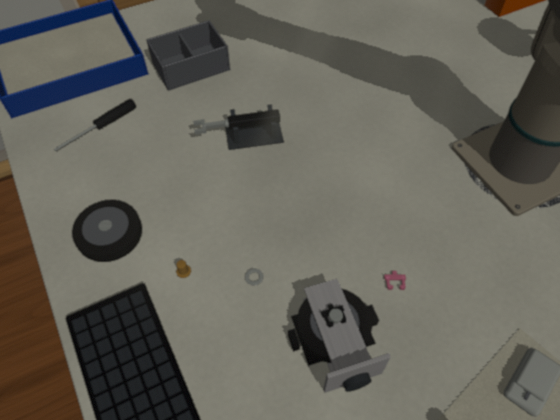

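View pics/t15.png

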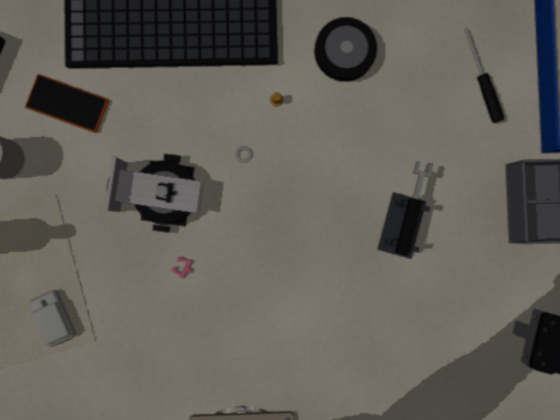

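View pics/s15c.png

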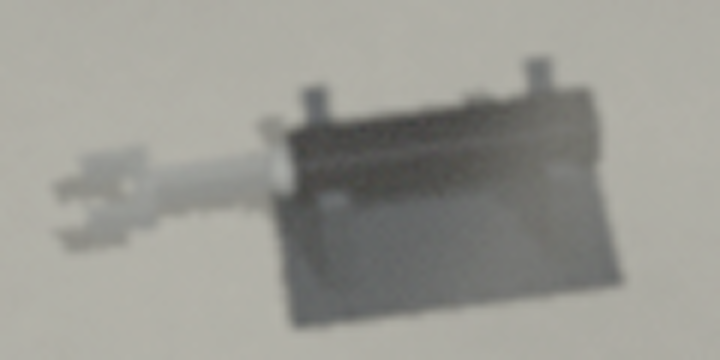

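View pics/t15c.png

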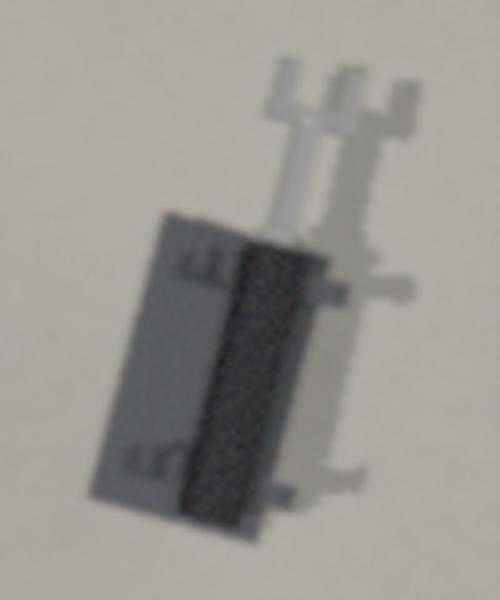

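```bash
python3 -W ignore - <<'E'
from h import *
print(r.sign_off(), r.sense()["time_s"])
E
```

```text
the job is handed in; nothing more can be done
the job is handed in; nothing more can be done
```

The black clip is snapped home on the caster's axle, the fork tool is back in its rest, and the job is handed in at about 41 s of the 72 s allowed.

- **Which clip:** There were two candidates: the black one on the yoke leg (top view 188,195) and a pink one on the desk (182,267). I used the black one, as described; enlarged crops of both views confirmed it before I reached for anything.
- **Push:** The fork went round the lug and turned the clip into line with the axle. Resistance began about 14 mm short of home, as expected. It peaked at about 7.7 N, fell to about 0 as the clip snapped, and rose again at a hard stop within 0.5 mm of where I expected home.
- **Hold:** I held it there for 1.6 s at 8.7–10.4 N, about 9.3 N on average, so slightly under 10 N. No reading during the push or hold was above about 10.4 N. Only the fork touched the clip.
- **Return:** The fork went back at the pose where I picked it up. In the final pictures it lies in the slots as it did at the start, to within about 1 pixel (2 mm).
- **Last look:** The clip sits round the axle (top view 166,192). Everything else in view looks unmoved, and the gripper is open and clear.

The two cameras disagreed by about 2–4 mm on positions near the caster and the fork tips. I aligned the fork to the clip within the scene view instead of relying on absolute positions. No check failed.

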